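# Park the drip tray under the dripper stand

### The arm

A 6-joint arm with a two-finger parallel gripper is mounted at the origin on the work surface. World frame = base frame: x ahead of the robot, y to its left, z up, the work surface at z = 0. Lengths are in m, angles in rad, forces in N, time in s.
With the tool pointing down it reaches from about 0.25 to 0.775 m from the base axis. Payload 4 kg.
Tool frame: the origin (TCP) lies midway between the tips of the shut fingers; the grasp point (between the pads) lies 19 mm behind it; z points along the fingers, y is the line along which they close (so a half turn about z gives the same grasp; the last joint's range is limited). The gripper opens to 94 mm and grips with 3 to 60 N. Pads are 16 mm wide; open, the fingers measure 119 mm over their backs; the gripper's body (75 mm by 177 mm) begins 78 mm behind the grasp point.
Start: joints at [1.16, 0.087, 1.371, -0, 1.684, -0.103], TCP at [0.167, 0.524, 0.206] pointing down, gripper open.
Joint ranges: [-3.1, 3.1], [-0.76, 2.03], [0.27, 2.55], [-1.08, 4.22], [0.17, 2.65], [-2.57, 2.57]. Speed limits (rad/s): [2.79, 2.79, 3.14, 3.14, 3.14, 3.14].

### API

Orientations are given as [roll, pitch, yaw] about the fixed x, y, z axes, in that order (R = Rz(yaw) Ry(pitch) Rx(roll)).
In Python, from bench import get_obs, snapshot, close_job gives the robot as it stands. The module is installed in compiled form; this text tells all that it offers.
- The arm moves only by the tool drive_tool, never from a script. Its argument "commands" is a list of rows, each a list of 6 numbers: the shift along the tool's x, y, z in units of 0.04 m (1.0 is 0.04 m), then the turn, a rotation vector about the tool's x, y, z in units of 0.1 rad (1.0 is 0.1 rad). In form: [[dx, dy, dz, wx, wy, wz], ...]. A call has 1 to 20 rows; each row shifts and turns the commanded pose from where the row before left it, along the tool's axes as they then stand; what a row does not reach is not made up. A row lasts 1/8 s, in which the tool goes at most 62.5 mm and 10.7 degrees, less where a joint would pass 70% of its speed; a pose out of reach is approached as far as the arm can. A call with a number of a shift or a turn outside -1 to 1 is refused whole. A call with a gripper value outside its range is refused whole. "gripper" is the closure, from 0 (fully open) to 1 (shut), set as the call begins (left out, the last holds). The fingers move at their own pace and stop on an object; the grip force is fixed at half the most. Time passes only in rows, so rows that do not move let the fingers close. It gives the time, the measured TCP pose, the force, the opening and the grip force at its end, in the units of the state.
- get_obs(): the state, without advancing time (a new reading comes with each control period).
- snapshot(name): name is "scene" or "top"; returns a dict with "image" (400x640x3 uint8, blue, green, red), "range_z" (400x640 float32, m along the optical axis (not along the pixel's ray), 0 where there is no reading), "fx", "fy", "cx", "cy" (pixels), "k1" (the pictures are not rectified: a ray, as slopes to the right and down, at radius r is drawn at 1 + k1 r^2 times it, then the intrinsics apply), "rvec" (rotation vector, rad) and "tvec" (3), from world to camera coordinates, as OpenCV has them. Camera axes: x right, y down, z forward; pixel columns grow to the right and rows downward; lengths in m; the calibration is good to about 2 mm. A picture is of the moment at which its call begins.
- close_job(): hands the job in; it is judged then, once.
The state is a dict: "time": time; "joint_positions": joint angles; "qvel": joint speeds; "joint_torque": joint torques, N m; "tool_pos": TCP position; "ee_rot": TCP orientation; "wrist_force": force on the tool from outside, world axes, zero at the start; "wrist_torque": the same for the moment, N m; "width": finger opening in m; "finger_force": force on a finger pad.
Only numpy, scipy, OpenCV 4.12 (cv2) and the standard library are available. Lean on these libraries where they do the work, as an engineer would, in place of code of your own. Each camera call takes 0.05 s, during which the arm holds its last target. There are 200 camera calls.

### The job

Slide the steel drip tray with the black grip into the open front of the little brown slatted stand, until its whole dish is under the slats, midway between the side panels, flat on the shelf and square with the stand, with the black grip left outside pointing straight out of the front. Do not bump the stand, and leave the white dripper on top and the green tray where they are.

Things in the scene. Friction and masses are not known exactly. Their poses are not given: they have to be found in the camera images.
- drip_tray: Loose steel tray, 160 g: dish 100 x 100 mm, 20 high, with a flat tongue (24 wide, 6 thick) running out along -x; on its end an upright black grip fin, 12 mm thick (y), 30 long (x), top at 55 mm, centred at x = -140 mm (end at -155). Origin: centre of the dish's underside; +x from fin to dish, z up. Grip the fin from above across y; it may be slid or lifted.
- stand: Low brown slatted bamboo stand, fixed, 150 mm deep (x), 174 wide (y), 67 high. Slat underside 55 mm up; inside, 150 mm between side panels; back board's inner face at x = +65 mm; open front edge at x = -75 mm. Origin: centre of footprint, at shelf height. The tray enters along +x; its dish is wholly under with its centre at x = -25 to +15 mm.
- dripper: White ceramic pour-over dripper standing loose on the stand: foot 92 mm across, rim 112 mm across, 85 mm high, side handle reaching 79 mm along its +y. Origin: centre of its underside. Leave it alone.
- green_tray: Green enamel tray with a brown wooden grip, loose, same shape, size and frame as the steel tray, lying beside it (either may be the nearer to the robot). Leave it alone.
Not all that is in view belongs to the job. There is more than one size of the stand; the one meant has the size given above.

How it is judged:
At the end, for the whole second after the job is handed in: The steel tray lies flat (within 3 degrees) and still on the shelf, its dish wholly under the slats (dish centre from 28 mm in front of to 18 mm behind the stand's centre), within 18 mm of midway between the side panels and within 11 degrees of square, grip outside the front (x of drip_tray in the frame of stand between -0.028 and 0.018 m and y of drip_tray in the frame of stand between -0.018 and 0.018 m and z of drip_tray in the frame of stand below 0.006 m and angle between drip_tray's own z axis and vertical below 0.06 rad and angle between the x axis of drip_tray and the x axis of stand, either way round below 0.2 rad and linear speed of drip_tray below 0.02 m/s); the robot touches nothing.
It fails at once if the tray or the robot bumps the stand with more than 8 N (contact force between any of drip_tray, the fingers, the arm and stand above 8 N).
It fails at once if the dripper is shifted by more than 12 mm or tipped more than 15 degrees (distance of dripper from where it was at the start of the episode above 0.012 m or angle between dripper's own z axis and vertical above 0.26 rad).
It fails at once if the green tray is shifted by more than 15 mm (distance of green_tray from where it was at the start of the episode above 0.015 m).
It also fails if it takes over 40 s, if anything falls off the work surface, if the arm or the gripper's body presses on something with over 40 N, if the wrist force passes 120 N, or if a joint passes its speed limit or range.

## Working session

There is one attempt and no reset: what is moved stays moved. The work goes in short steps, Python scripts to look and compute and a tool call to move; the robot and the scene stay as the last step left them, time stands still between calls to the robot, and variables do not carry over. Pictures are saved under pics/ and viewed, at most 10 in all, crops included, and the job is handed in when it is done.

Besides the shell and the picture viewer there is one more tool, called after "Request:" as name([rows], argument=value, ...), one row to a line, values as JSON. drive_tool: Moves the arm, as the interface text tells. Its arguments: {"type":"object","properties":{"commands":{"type":"array"},"gripper":{"type":"number"}},"required":["commands"]}

```bash
mkdir -p pics
cat > h.py <<'E'
import numpy as np, cv2
from bench import get_obs, snapshot
def cloud(s):
    h,w=s["range_z"].shape
    K=np.array([[s["fx"],0,s["cx"]],[0,s["fy"],s["cy"]],[0,0,1.]])
    u,v=np.meshgrid(np.arange(w),np.arange(h))
    p=np.stack([u,v],-1).reshape(-1,1,2).astype(float)
    n=cv2.undistortPoints(p,K,np.array([s["k1"],0,0,0,0.])).reshape(h,w,2)
    z=s["range_z"].astype(float)
    c=np.dstack([n*z[...,None],z])
    R=cv2.Rodrigues(np.array(s["rvec"],float))[0]
    P=(c-np.array(s["tvec"],float).reshape(3))@R
    P[z==0]=np.nan
    return P
E
python3 - <<'E'
from h import *
for n in("scene","top"):
    s=snapshot(n); cv2.imwrite(f"pics/{n}0.png",s["image"]); np.save(f"{n}0.npy",cloud(s)); print(n,s["fx"],s["k1"])
print(get_obs())
E
```

```text
scene 483.78340318153556 -0.07174566670866184
top 454.7085079685436 -0.09636567774242871
{'time': 0.1, 'joint_positions': array([ 1.15987364e+00,  8.78551467e-02,  1.37203563e+00, -1.89457944e-05,
        1.68362921e+00, -1.03099376e-01]), 'qvel': array([-0.00024893, -0.00176803, -0.00339892,  0.00150938,  0.00114717,
       -0.0003932 ]), 'joint_torque': array([ 1.50386633e-03, -3.41256702e+01, -3.03300297e+01,  7.19020329e-02,
        3.04406835e-02, -7.53851509e-05]), 'tool_pos': array([0.16645821, 0.52369906, 0.20446966]), 'ee_rot': array([-3.13967361e+00, -1.79626244e-04,  2.83376706e+00]), 'wrist_force': array([ 0.76707631, -0.01404305, -0.59206317]), 'wrist_torque': array([ 0.00511436,  0.01126651, -0.02722432]), 'finger_force': 0.0, 'width': 0.09412977101177784}
```

View pics/scene0.png

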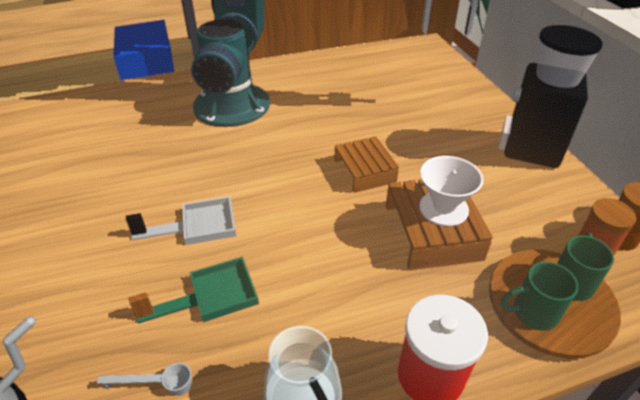

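View pics/top0.png

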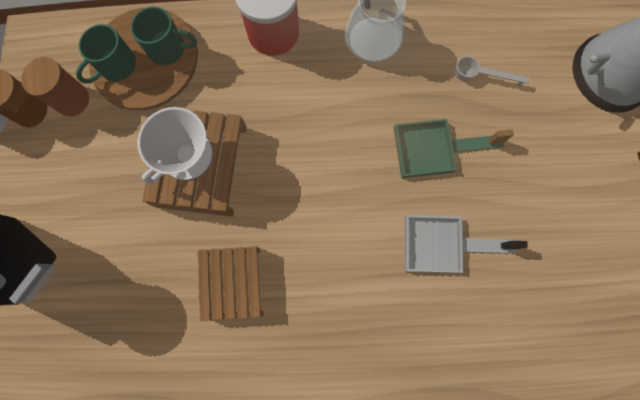

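The stand with the dripper is at top-view pixel (193,160). The steel tray is at (435,245) with its black fin at (513,245), and the green tray at (427,150). The smaller stand at (230,284) is a decoy. Next I'll get metric poses.

Run:
```python
from h import *
np.set_printoptions(precision=4,suppress=True)
P=np.load("top0.npy"); img=cv2.imread("pics/top0.png")
for u,v in[(435,245),(513,245),(427,150),(193,160),(230,284),(320,300),(600,300)]: print(u,v,P[v,u])
def rect(name,u0,u1,v0,v1,z0,z1,P=P):
    Q=P[v0:v1,u0:u1]; m=(Q[...,2]>z0)&(Q[...,2]<z1)
    q=Q[m]; r=cv2.minAreaRect(q[:,:2].astype(np.float32)*1000); print(name,len(q),"med z",np.median(q[:,2]),"mean",q.mean(0),r, (cv2.boxPoints(r)).round(0).tolist())
rect("tray rim",400,470,210,280,.012,.03)
rect("tray all",400,535,205,285,.003,.03)
rect("fin",495,535,230,260,.045,.07)
rect("green rim",390,462,115,185,.012,.03)
rect("green fin",485,520,125,150,.045,.07)
rect("stand top",140,250,105,220,.058,.078)
rect("small",190,270,240,325,.03,.078)
S=np.load("scene0.npy")
rect("S fin",120,150,205,240,.045,.07,S)
rect("S stand top",380,500,170,275,.058,.078,S)
rect("S tray rim",178,240,190,250,.014,.03,S)
```

```text
435 245 [ 0.4273 -0.1234  0.0048]
513 245 [ 0.4185 -0.2459  0.0558]
427 150 [ 0.6062 -0.123   0.0028]
193 160 [0.5647 0.2828 0.1363]
230 284 [0.3694 0.2409 0.0444]
320 300 [0.3367 0.0881 0.0001]
600 300 [ 0.3135 -0.427   0.002 ]
tray rim 643 med z 0.01942368030080769 mean [ 0.4289 -0.1207  0.0188] ((429.3321533203125, -118.00042724609375), (102.26058959960938, 99.48582458496094), 85.79077911376953) [[376.0, -165.0], [475.0, -173.0], [483.0, -71.0], [383.0, -63.0]]
tray all 3400 med z 0.005199191803331577 mean [ 0.4278 -0.1408  0.0078] ((426.315673828125, -184.62770080566406), (251.12628173828125, 142.81063842773438), 87.48394775390625) [[349.0, -307.0], [492.0, -313.0], [503.0, -62.0], [360.0, -56.0]]
fin 133 med z 0.05454550497612659 mean [ 0.4198 -0.2563  0.0539] ((419.6412658691406, -257.17315673828125), (30.45540428161621, 11.503589630126953), 86.04879760742188) [[413.0, -272.0], [424.0, -273.0], [426.0, -242.0], [415.0, -242.0]]
green rim 610 med z 0.019212273114226103 mean [ 0.6081 -0.114   0.0186] ((608.440673828125, -115.79315185546875), (101.99811553955078, 100.3106689453125
[... 817 characters left out ...]
05330134256161992 mean [ 0.4258 -0.2574  0.0522] ((424.6048583984375, -257.8724060058594), (30.489774703979492, 14.926297187805176), 84.95481872558594) [[416.0, -272.0], [431.0, -274.0], [433.0, -243.0], [419.0, -242.0]]
S stand top 4021 med z 0.06701808412494953 mean [0.614  0.2888 0.0674] ((591.7730102539062, 304.5341491699219), (151.3807373046875, 178.09669494628906), 81.37981414794922) [[492.0, 243.0], [668.0, 216.0], [691.0, 366.0], [515.0, 393.0]]
S tray rim 478 med z 0.019003036094716097 mean [ 0.4355 -0.1201  0.0186] ((432.0072937011719, -118.65396118164062), (99.35424041748047, 105.26516723632812), 86.32682800292969) [[376.0, -165.0], [481.0, -172.0], [488.0, -72.0], [383.0, -66.0]]
```

Request:
drive_tool([
  [0,0,0,0,0,0.95],
  [0,0,0,0,0,0.95],
  [0,0,0,0,0,0.95],
  [0,0,0,0,0,0.95],
  [0,0,0,0,0,0.95],
  [0,0,0,0,0,0.95],
  [0,0,0,0,0,0.95],
  [0,0,0,0,0,0.95],
  [0,0,0,0,0,0.95],
  [0,0,0,0,0,0.95],
  [0,0,0,0,0,0.95],
  [0,0,0,0,0,0.95],
  [0,0,0,0,0,0.95],
  [0,0,0,0,0,0.95],
  [0,0,0,0,0,0],
], gripper=0)

```text
time: 1.98
tool_pos: [0.1665, 0.5239, 0.2049]
ee_rot: [-3.141, 0.001, 1.505]
wrist_force: [-0.5, 0.2, 1.0]
width: 0.0938
finger_force: 0.0
```

Run:
```python
from h import *
np.set_printoptions(precision=3,suppress=True)
a=np.deg2rad(81.4); ex=np.array([np.cos(a),np.sin(a)]); ey=np.array([-ex[1],ex[0]])
c=np.array([.590,.305])
for n in("scene","top"):
    P=np.load(n+"0.npy"); d=P[...,:2]-c; X=d@ex; Y=d@ey; Z=P[...,2]
    m=(abs(X)<.073)&(abs(Y)<.073)&(Z<.053); print(n,"inside pts",m.sum(), X[m].min() if m.any() else 0, np.median(Z[m]) if m.any() else 0)
    m=(abs(X)<.16)&(abs(Y)<.16)&(Z>.135)&(Z<.16); print("dripper rim X,Y range",np.percentile(X[m],[1,99]),np.percentile(Y[m],[1,99]))
    if n=="scene":
        m=(X<-.07)&(X>-.08)&(abs(Y)<.1)&(Z>.005)&(Z<.06)
        print("front face pts Y,Z hist",m.sum()); print(np.histogram2d(Y[m],Z[m],bins=[np.linspace(-.1,.1,11),[0.005,.02,.035,.05,.06]])[0])
im=cv2.imread("pics/scene0.png")[120:290,320:510]; cv2.imwrite("pics/crop.png",cv2.resize(im,None,fx=4,fy=3.5,interpolation=2)[:600,:800])
```

```text
scene inside pts 509 -0.07297430347125872 -5.0613326499236974e-05
dripper rim X,Y range [-0.043  0.063] [-0.059  0.047]
front face pts Y,Z hist 212
[[21. 25. 25. 19.]
 [ 3.  4.  5.  8.]
 [ 0.  0.  0.  5.]
 [ 0.  0.  0.  5.]
 [ 0.  0.  0.  4.]
 [ 0.  0.  0.  3.]
 [ 0.  0.  0.  6.]
 [ 0.  0.  0.  4.]
 [15. 15. 17.  7.]
 [ 5.  6.  6.  4.]]
top inside pts 631 -0.07297516925224043 0.00010487227897991149
dripper rim X,Y range [-0.044  0.062] [-0.056  0.056]
```

View pics/crop.png

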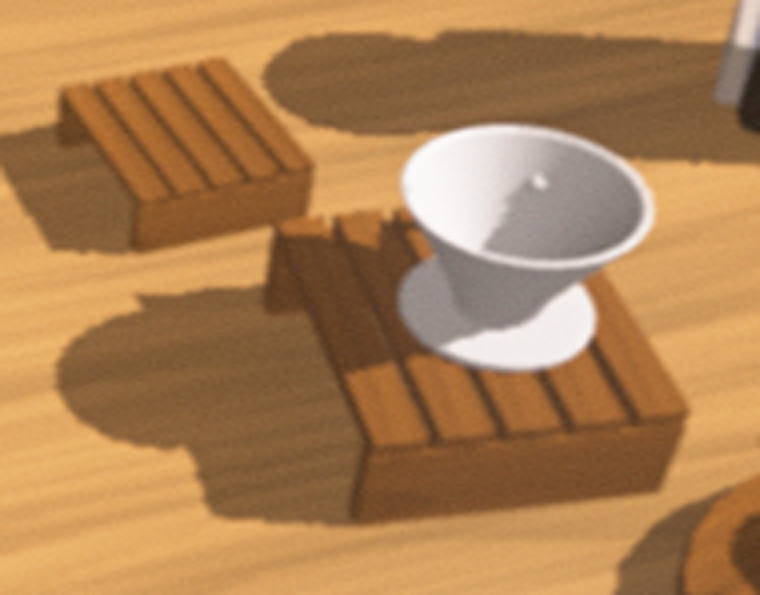

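The front of the stand is open toward -y, the shelf is at z=0, and the dripper rim stays clear of the gripper. Next I move above the fin.

Request:
drive_tool([
  [-0.95,0.38,0,0,0,0],
  [-0.95,0.38,0,0,0,0],
  [-0.95,0.38,0,0,0,0],
  [-0.95,0.38,0,0,0,0],
  [-0.95,0.38,0,0,0,0],
  [-0.95,0.38,0,0,0,0],
  [-0.95,0.38,0,0,0,0],
  [-0.95,0.38,0,0,0,0],
  [-0.95,0.38,0,0,0,0],
  [-0.95,0.38,0,0,0,0],
  [-0.95,0.38,0,0,0,0],
  [-0.95,0.38,0,0,0,0],
  [-0.95,0.38,0,0,0,0],
  [-0.95,0.38,0,0,0,0],
  [-0.95,0.38,0,0,0,0],
  [-0.95,0.38,0,0,0,0],
  [-0.95,0.38,0,0,0,0],
  [-0.95,0.38,0,0,0,0],
  [-0.95,0.38,0,0,0,0],
  [0,0,0,0,0,0],
])

```text
time: 4.47
tool_pos: [0.4064, -0.2174, 0.2045]
ee_rot: [-3.14, -0.001, 1.502]
wrist_force: [0.6, -0.5, 1.1]
width: 0.0943
finger_force: 0.0
```

Request:
drive_tool([
  [-0.96,0.43,0,0,0,0],
  [0,0,0.9,0,0,0],
  [0,0,0.9,0,0,0],
  [0,0,0.9,0,0,0],
  [0,0,0.6,0,0,0],
  [0,0,0,0,0,0],
])

```text
time: 5.22
tool_pos: [0.4195, -0.2529, 0.0713]
ee_rot: [-3.137, -0.003, 1.505]
wrist_force: [0.8, -0.7, 0.4]
width: 0.0942
finger_force: 0.0
```

Run:
```python
from h import *
o=get_obs(); print(o["tool_pos"],o["ee_rot"])
s=snapshot("scene"); P=cloud(s); Q=P[200:240,120:152]; m=(Q[...,2]>.045)&(Q[...,2]<.058); print(np.median(Q[m],0),m.sum())
cv2.imwrite("pics/s1.png",cv2.resize(s["image"][100:300,60:300],None,fx=3,fy=3))
```

```text
[ 0.41945156 -0.2528994   0.07134543] [-3.13726999 -0.00336069  1.50548809]
[ 0.42727365 -0.24915815  0.05323644] 58
```

View pics/s1.png

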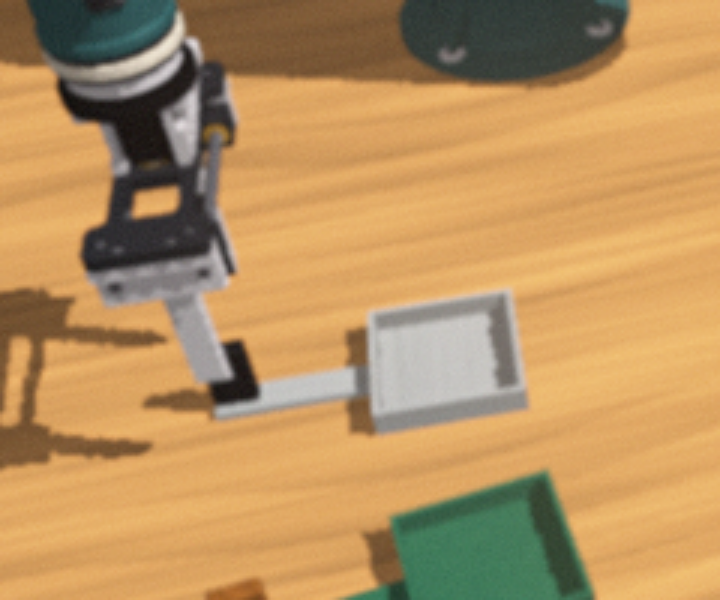

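The fingers straddle the fin (crop pixel (235,370)), with one in front at (215,375) and the other behind, dark, at (228,255). Next I go down and close.

Request:
drive_tool([
  [-0.1,0.04,0.6,0,0,0],
  [0,0,0.6,0,0,0],
  [0,0,0,0,0,0],
])

```text
time: 5.65
tool_pos: [0.422, -0.2584, 0.0254]
ee_rot: [-3.14, -0.001, 1.504]
wrist_force: [0.0, 0.7, -1.0]
width: 0.0941
finger_force: 0.0
```

Request:
drive_tool([
  [0,0,0,0,0,0],
  [0,0,0,0,0,0],
  [0,0,0,0,0,0],
  [0,0,0,0,0,0],
  [0,0,0,0,0,0],
  [0,0,0,0,0,0],
  [0,0,0,0,0,0],
  [0,0,0,0,0,0],
], gripper=1)

```text
time: 6.65
tool_pos: [0.4223, -0.2591, 0.0254]
ee_rot: [-3.142, -0.0, 1.504]
wrist_force: [0.6, -0.3, 0.4]
width: 0.0179
finger_force: 0.0
```

Run:
```python
from h import *
o=get_obs(); print(o["tool_pos"],o["ee_rot"],o["width"])
for n,b in(("top",(400,470,205,285)),("scene",(175,242,185,252))):
    P=cloud(snapshot(n)); Q=P[b[2]:b[3],b[0]:b[1]]; m=(Q[...,2]>.013)&(Q[...,2]<.03); print(n,m.sum(),cv2.minAreaRect(Q[m][:,:2].astype(np.float32)*1000),np.median(Q[m][:,2]))
```

```text
[ 0.42234278 -0.25907035  0.02538048] [-3.14152679e+00 -1.84394290e-04  1.50380591e+00] 0.01787139683832282
top 625 ((429.4569091796875, -117.71795654296875), (101.65665435791016, 100.06529998779297), 86.2630386352539) 0.019659445078272216
scene 508 ((431.68707275390625, -118.65836334228516), (99.49362182617188, 105.19001770019531), 86.47183227539062) 0.018739286323250833
```

Still closing (width 17.9 mm), so I give it a few more rows.

Request:
drive_tool([
  [0,0,0,0,0,0],
  [0,0,0,0,0,0],
  [0,0,0,0,0,0],
  [0,0,0,0,0,0],
])

```text
time: 7.25
tool_pos: [0.4224, -0.2591, 0.0254]
ee_rot: [3.142, -0.0, 1.504]
wrist_force: [0.3, 0.3, -0.9]
width: 0.0118
finger_force: 30.0
```

Run:
```python
from h import *
o=get_obs(); print(o["tool_pos"],o["ee_rot"],o["width"])
for n,b in(("top",(400,470,205,285)),("scene",(175,242,185,252))):
    P=cloud(snapshot(n)); Q=P[b[2]:b[3],b[0]:b[1]]; m=(Q[...,2]>.013)&(Q[...,2]<.03); print(n,m.sum(),cv2.minAreaRect(Q[m][:,:2].astype(np.float32)*1000),np.median(Q[m][:,2]))
```

```text
[ 0.4223745  -0.25909269  0.02541604] [ 3.14155513e+00 -1.40402725e-04  1.50372498e+00] 0.01184703771611305
top 609 ((430.992919921875, -117.73098754882812), (101.82196044921875, 99.79728698730469), 86.16133117675781) 0.01954597672095556
scene 519 ((433.3681945800781, -118.67253875732422), (99.24357604980469, 105.53055572509766), 86.22240447998047) 0.018672478716050184
```

Request:
drive_tool([
  [0.2,0,-0.03,0,0,0],
  [0.5,0,0,0,0,0],
  [0.6,0,0,0,0,0],
  [0.6,0,0,0,0,0],
  [0.6,0,0,0,0,0],
  [0.5,0,0,0,0,0],
  [0,0,0,0,0,0.2],
  [0,0,0,0,0,0.23],
  [0,0,0,0,0,0.2],
  [0,0,0,0,0,0.2],
  [0,0,0,0,0,0],
  [0,0,0,0,0,0],
])

```text
time: 8.85
tool_pos: [0.4304, -0.1396, 0.0266]
ee_rot: [-3.141, -0.0, 1.42]
wrist_force: [-0.1, 1.1, -1.1]
width: 0.0114
finger_force: 30.0
```

Request:
drive_tool([
  [0.3,0.2,0,0,0,0],
  [0.5,0.27,0,0,0,0],
  [0.5,0.27,0,0,0,0],
  [0.5,0.27,0,0,0,0],
  [0.5,0.27,0,0,0,0],
  [0.5,0.27,0,0,0,0],
  [0.5,0.27,0,0,0,0],
  [0.5,0.27,0,0,0,0],
  [0.3,0.2,0,0,0,0],
  [0,0,0,0,0,0],
  [0,0,0,0,0,0],
])

```text
time: 10.22
tool_pos: [0.5451, 0.0088, 0.0265]
ee_rot: [-3.141, 0.0, 1.421]
wrist_force: [-0.5, -0.3, -0.4]
width: 0.0114
finger_force: 30.0
```

Run:
```python
from h import *
np.set_printoptions(precision=4,suppress=True)
o=get_obs(); print(o["time"],o["tool_pos"],o["ee_rot"],o["width"])
s=snapshot("top"); P=cloud(s); t=P[...,:2]; cv2.imwrite("pics/t2.png",s["image"])
c=np.array([.5894,.3052]); a=np.deg2rad(81.4); ex=np.array([np.cos(a),np.sin(a)]); ey=np.array([-ex[1],ex[0]])
X=(t-c)@ex; Y=(t-c)@ey; Z=P[...,2]
m=(X>-.26)&(X<-.085)&(abs(Y)<.08)&(Z>.013)&(Z<.03)
r=cv2.minAreaRect(np.c_[X[m],Y[m]].astype(np.float32)*1000); print("tray in stand frame",m.sum(),r)
```

```text
10.225 [0.5451 0.0088 0.0265] [-3.1409  0.0003  1.4207] 0.011359571310910654
tray in stand frame 588 ((-158.5270233154297, 0.4632072448730469), (100.48063659667969, 101.23763275146484), 0.14037024974822998)
```

View pics/t2.png

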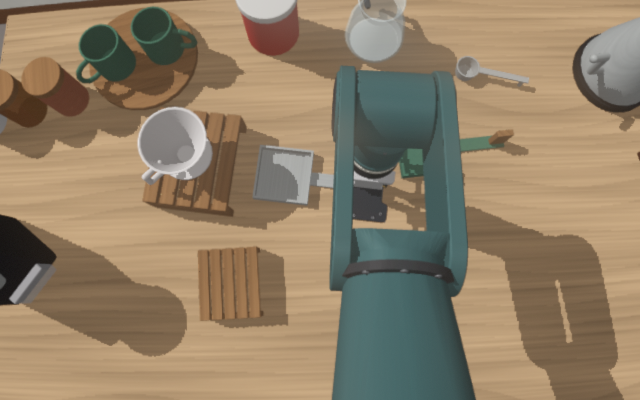

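The top view shows the dish at (284,175), squarely in front of the stand at (193,160) and centred to under 1 mm. I slide it in 153 mm gently.

Request:
drive_tool([
  [0.2,0,0,0,0,0],
  [0.3,0,0,0,0,0],
  [0.3,0,0,0,0,0],
  [0.3,0,0,0,0,0],
  [0.3,0,0,0,0,0],
  [0.3,0,0,0,0,0],
  [0.2,0,0,0,0,0],
  [0,0,0,0,0,0],
])

```text
time: 11.28
tool_pos: [0.5569, 0.0848, 0.0267]
ee_rot: [-3.142, 0.0, 1.422]
wrist_force: [-0.5, -0.2, -1.3]
width: 0.0117
finger_force: 30.0
```

Request:
drive_tool([
  [0.2,0,0,0,0,0],
  [0.3,0,0,0,0,0],
  [0.3,0,0,0,0,0],
  [0.3,0,0,0,0,0],
  [0.3,0,0,0,0,0],
  [0.3,0,0,0,0,0],
  [0.2,0,0,0,0,0],
  [0,0,0,0,0,0],
])

```text
time: 12.28
tool_pos: [0.5682, 0.16, 0.0266]
ee_rot: [-3.142, 0.0, 1.422]
wrist_force: [0.4, 0.2, -1.1]
width: 0.0119
finger_force: 30.0
```

Run:
```python
from h import *
np.set_printoptions(precision=4,suppress=True)
o=get_obs(); p=o["tool_pos"]; print(o["time"],p,o["ee_rot"],o["width"],o["wrist_force"])
c=np.array([.5904,.3049]); a=np.deg2rad(81.4); ex=np.array([np.cos(a),np.sin(a)])
d=p[:2]-c; print("TCP in stand", d@ex, d@[-ex[1],ex[0]])
s=snapshot("scene"); cv2.imwrite("pics/s3.png",s["image"])
```

```text
12.275 [0.5682 0.16   0.0266] [-3.1415  0.      1.4217] 0.011909970717817568 [ 0.3989  0.1604 -1.0544]
TCP in stand -0.14658040276220297 0.00027534844124299355
```

View pics/s3.png

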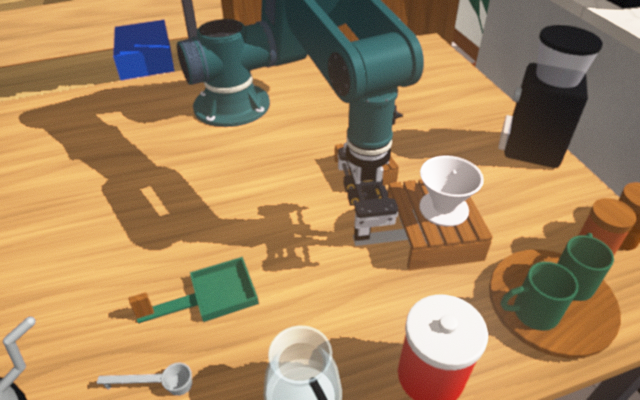

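The dish is under the slats with the tongue showing at (385,237) and the dripper undisturbed. Next I lower 1 mm, release, retreat and check.

Request:
drive_tool([
  [0,0,0.03,0,0,0],
  [0,0,0,0,0,0],
])

```text
time: 12.58
tool_pos: [0.5683, 0.1591, 0.0256]
ee_rot: [3.141, -0.0, 1.42]
wrist_force: [-0.4, 0.1, -0.4]
width: 0.0118
finger_force: 30.0
```

Request:
drive_tool([
  [0,0,0,0,0,0],
  [0,0,0,0,0,0],
  [0,0,0,0,0,0],
  [0,0,0,0,0,0],
  [0,0,0,0,0,0],
  [0,0,0,0,0,0],
  [0,0,0,0,0,0],
  [0,0,0,0,0,0],
  [0,0,0,0,0,0],
  [0,0,0,0,0,0],
], gripper=0)

```text
time: 13.82
tool_pos: [0.5682, 0.1594, 0.0255]
ee_rot: [3.142, -0.0, 1.421]
wrist_force: [-0.2, -0.2, 0.4]
width: 0.0941
finger_force: 0.0
```

Request:
drive_tool([
  [0,0,-0.3,0,0,0],
  [0,0,-0.5,0,0,0],
  [0,0,-0.8,0,0,0],
  [0,0,-0.8,0,0,0],
  [-0.8,0,-0.5,0,0,0],
  [-0.8,0,0,0,0,0],
  [-0.8,0,0,0,0,0],
  [-0.8,0,0,0,0,0],
  [-0.8,0,0,0,0,0],
  [-0.8,0,0,0,0,0],
  [0,0,0,0,0,0],
  [0,0,0,0,0,0],
])

```text
time: 15.32
tool_pos: [0.5398, -0.0299, 0.1421]
ee_rot: [3.141, -0.001, 1.421]
wrist_force: [0.4, 0.8, 0.2]
width: 0.0941
finger_force: 0.0
```

Run:
```python
from h import *
np.set_printoptions(precision=4,suppress=True)
o=get_obs(); print(o["time"],o["tool_pos"],o["width"])
s=snapshot("top"); P=cloud(s); t=P[...,:2]; cv2.imwrite("pics/t4.png",s["image"])
c=np.array([.5894,.3052]); a=np.deg2rad(81.4); ex=np.array([np.cos(a),np.sin(a)]); ey=np.array([-ex[1],ex[0]])
X=(t-c)@ex; Y=(t-c)@ey; Z=P[...,2]
m=(X>-.2)&(X<-.1)&(abs(Y)<.05)&(Z>.045)&(Z<.065)
print("fin in stand",m.sum(),cv2.minAreaRect(np.c_[X[m],Y[m]].astype(np.float32)*1000),np.median(Z[m]))
```

```text
15.325 [ 0.5398 -0.0299  0.1421] 0.0940551714650487
fin in stand 133 ((-146.65428161621094, 0.02470541000366211), (12.589103698730469, 30.002599716186523), 89.98832702636719) 0.05448315924598634
```

View pics/t4.png

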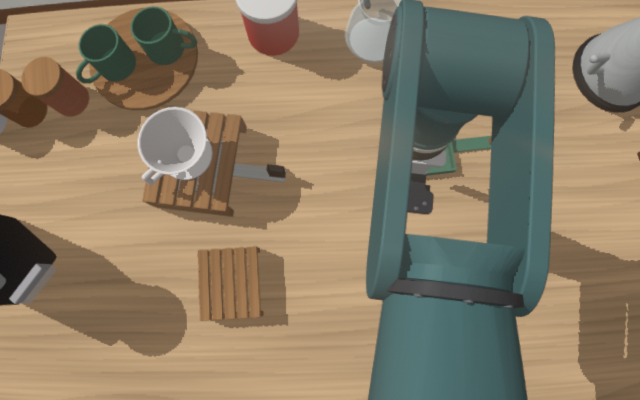

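The fin at (275,171) measures -146.7 mm in x and 0.0 mm in y in the stand frame. That puts the dish centre at about -7 mm, square and flat, with the dripper unmoved and the arm clear.

```bash
python3 -c "
from bench import close_job; print(close_job())"
```

```text
the job is handed in; nothing more can be done
None
```

I slid the steel tray fully under the slats and handed the job in at about 15 s. Its dish sits about 7 mm in front of the stand's centre, central and square, flat on the shelf, with the black grip straight out of the front. The hand-in returned no verdict.

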